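# Pack up the alignment case: tool panel down, lid shut

## Task

Pack up the orange alignment-kit case: push its upright tool panel all the way down over the optics first, then push the lid shut over it until it is fully closed. Only push with the fingers; do not lift the case or shove it out of place, do not slam the lid, leave the parts in their foam pockets and do not disturb the things standing round the case.

Things in the scene. Friction and masses are not known exactly. Their poses are not given: they have to be found in the camera images.
- case: Small orange hard-plastic case with grey foam and optics inside, loose on the bench (2.4 to 3.2 kg in all), 160 mm deep (x) by 180 mm wide (y); lower shell 62 mm high, 90 mm when shut. Origin: centre of its underside. x points from its front wall (carrying handle, towards the robot) to its back wall, z up. Lid hinged along the back wall, tool panel just behind the front wall.
- panel (a joint): Angle of the tool panel (rad). 0: folded flat inside the case (its stop); about 1.57: upright, as it starts (1.3 to 1.8). It folds down away from the robot. A friction hinge holds it at any angle; turning it takes about 0.16 Nm, plus or minus up to 0.1 Nm of its own weight (0.15 kg). Upper stop at 1.85.
- panel_hinge (a point): Middle of the tool panel's hinge line, which runs along the case's y, 68 mm in front of the case's centre (x = -0.068 in the case frame) and 50 mm above the bench. On the face to be pushed, hex keys sit in black clip bars 9 mm high, 20 to 80 mm from this line and within 65 mm of the middle.
- panel_edge (a point): Middle of the tool panel's free edge, on the face to be pushed: it looks at the robot when upright, up when flat (then 54 mm above the bench), and lies 4 mm off the hinge line. The panel is an aluminium sheet 4 mm thick, 156 mm wide, reaching 136 mm from the hinge line; the 50 mm next to this edge are clear but for a flat black tab. Back face: 6 mm foam pad.
- lid (a joint): Angle of the lid (rad). 0: fully shut (its stop); about 1.57: upright; it starts at 1.65 to 1.82, leaning a little back, away from the robot, and swings shut towards the robot. A friction hinge holds it at any angle; turning it takes about 0.42 Nm, plus or minus up to 0.33 Nm of its own weight (0.2 to 0.4 kg). Back stop at 1.9. A lid pushed down while the panel is up strikes the panel.
- lid_hinge (a point): Middle of the lid's hinge line, along the case's y, 84 mm behind the case's centre (x = 0.084 in the case frame) and 62 mm above the bench.
- lid_edge (a point): Middle of the lid's free edge, on its outer face, 164 mm from the hinge line along the lid. The lid is an orange shell 180 mm wide, 160 mm long, 28 mm thick; its flat outer face lies 28 mm off the plane through the hinge line, looks away from the robot when open and up when shut (then 90 mm above the bench, the point 80 mm in front of the case's centre). Black snap tab, 6 mm proud of the edge.
- laser_module: Small brass-coloured laser tube, 30 x 74 x 28 mm, lying loose in the front right foam pocket of the case. Origin: centre of its underside. Stays in its pocket.
- sensor_head: Flat black round sensor head, 40 mm across, 14 mm high, lying loose in the back left foam pocket of the case. Origin: centre of its underside. Stays in its pocket.
- dropper_bottle: Brown dropper bottle with white cap, 32 mm across, 70 mm high, standing to the left of the case. Origin: centre of its underside. To be left alone.
- usb_box: Blue converter box, 28 x 55 x 18 mm, lying to the left of the case. Origin: centre of its underside. To be left alone.
- tape_roll: Roll of black tape, 58 mm across, 19 mm high, lying to the right of the case, beyond the driver. Origin: centre of its underside. To be left alone.
- hex_driver_1: Red-handled hex driver, 160 mm long, 20 mm thick, lying along the right side of the case. Origin: its middle, at the underside. To be left alone.
Mind the look-alikes: they are no part of the job. What is shaped like the laser_module but red or turquoise is not meant.

How it is judged:
On the way, in this order (a step that is already met when the one before it is completed fails the run):
1. the tool panel is folded down flat while the lid is still open (value of joint panel below 0.06 rad and value of joint lid above 1 rad), for 0.2 s.
2. the lid is swung fully shut over the folded panel (value of joint lid below 0.035 rad and value of joint panel below 0.06 rad), for 0.2 s.
At the end, for the whole second after the job is handed in: Panel flat (within 0.06 rad), lid shut over it (within 0.035 rad, under 6 mm gap in front); case at rest, its hinge lines within 15 mm of their starts, laser and sensor head in their pockets; bottle, blue box, tape and driver within 20 mm of their starts (all of step 2 and linear speed of case below 0.02 m/s and distance of each of panel_hinge, lid_hinge from where it was at the start of the episode below 0.015 m and distance of each of dropper_bottle, usb_box, tape_roll, hex_driver_1 from where it was at the start of the episode below 0.02 m and not (z of laser_module in the frame of case above 0.026 m or x of laser_module in the frame of case above -0.006 m or x of laser_module in the frame of case below -0.066 m or y of laser_module in the frame of case above -0.008 m or y of laser_module in the frame of case below -0.068 m) and not (z of sensor_head in the frame of case above 0.046 m or x of sensor_head in the frame of case above 0.064 m or x of sensor_head in the frame of case below 0.004 m or y of sensor_head in the frame of case above 0.07 m or y of sensor_head in the frame of case below 0.01 m)); the robot touches nothing.
It fails at once if the case is shoved or turned by more than 15 mm at either hinge line, or lifted (distance of any of panel_hinge, lid_hinge from where it was at the start of the episode above 0.015 m or height (world z) of case above 0.015 m).
It fails at once if a thing standing round the case is moved more than 20 mm, tipped or picked up (distance of any of dropper_bottle, usb_box, tape_roll, hex_driver_1 from where it was at the start of the episode above 0.02 m or angle between dropper_bottle's own z axis and vertical above 0.5 rad).
It fails at once if the laser or the sensor head is taken out of its pocket (z of laser_module in the frame of case above 0.026 m or x of laser_module in the frame of case above -0.006 m or x of laser_module in the frame of case below -0.066 m or y of laser_module in the frame of case above -0.008 m or y of laser_module in the frame of case below -0.068 m or z of sensor_head in the frame of case above 0.046 m or x of sensor_head in the frame of case above 0.064 m or x of sensor_head in the frame of case below 0.004 m or y of sensor_head in the frame of case above 0.07 m or y of sensor_head in the frame of case below 0.01 m).
It fails at once if the lid is slammed (swung towards shut faster than 3 rad/s) (velocity of joint lid below -3 rad/s).
It also fails if it takes over 58 s, if anything falls off the work surface, if the arm or the gripper's body presses on something with over 40 N, if the wrist force passes 120 N, or if a joint passes its speed limit or range.

## Robot

A 6-joint arm with a two-finger parallel gripper is mounted at the origin on a cart in front of the work surface, level with it; the furniture and walls round the work are solid. World frame = base frame: x ahead of the robot, y to its left, z up, the work surface at z = 0. Lengths are in m, angles in rad, forces in N, time in s.
With the tool pointing down it reaches from about 0.325 to 1 m from the base axis. Payload 5.1 kg.
Tool frame: the origin (TCP) lies midway between the tips of the shut fingers; the grasp point (between the pads) lies r.grip_depth behind it (r.grip_depth is the distance from the TCP to the grasp point, in m); x points along the fingers, z is the direction in which the jaws open and shut, and the axes are right-handed (so a half turn about x gives the same grasp; the last joint's range is limited). The gripper opens to 85 mm and grips with 20 to 120 N. Pads are 22 mm wide; open, the fingers measure 114 mm over their backs; the gripper's body (76 mm by 85 mm) begins 54 mm behind the grasp point. The pads swing forward as they close: fully open they stand 13 mm farther back than shut.
Start: joints at [-1.301, 0.124, 1.65, -0, 1.367, -0.083], TCP at [0.225, -0.61, 0.231] pointing down, gripper open.
Joint ranges: [-2.61, 2.61], [-1.02, 2.33], [0.03, 2.71], [-1.35, 4.49], [0.32, 2.68], [-2.91, 2.91]. Speed limits (rad/s): [2.57, 2.57, 3.14, 3.14, 3.14, 3.14].

## Interface

Orientations are given as a rotation vector (axis times angle).
In Python, from station import r, vision gives the robot as it stands.
- The arm moves only by the tool move_arm, never from a script. Its argument "increments" is a list that holds one entry, the list of rows, each a list of 5 numbers: the shift along the tool's x, y, z in mm, then the turn about the tool's x in degrees, then the closure in counts, from 0 (fully open) to 255 (shut). In form: [[[tx, ty, tz, yaw, jaw], ...]]. A call has 1 to 5 rows; each row shifts and turns the commanded pose from where the row before left it, along the tool's axes as they then stand; what a row does not reach is not made up. A row lasts 1/8 s, in which the tool goes at most 62.5 mm and 10.7 degrees, less where a joint would pass 70% of its speed; a pose out of reach is approached as far as the arm can. A call is refused whole if a number of a shift passes 62.5 or a number of a turn 10.7, either way. A call with a gripper value outside its range is refused whole. The fingers move at their own pace and stop on an object; "newtons" is the grip in N (left out, the last holds). Time passes only in rows, so rows that do not move let the fingers close. It gives the time, the measured TCP pose, the force and the opening at its end, in the units of the state.
- r.state(): the state, without advancing time (a new reading comes with each control period).
- vision.capture(name): name is "side" or "top"; returns a dict with "image" (480x640x3 uint8, red, green, blue), "fx", "fy", "cx", "cy" (pixels), "world_from_camera" (4x4, takes a point from camera to world coordinates). Camera axes: x right, y down, z forward; pixel columns grow to the right and rows downward; lengths in m; the calibration is good to about 2 mm. A picture is of the moment at which its call begins. There is no depth.
- r.finish_job(): hands the job in, once; it reports no verdict.
The state is a dict: "clock": time; "qpos": joint angles; "dq": joint speeds; "tau": joint torques, N m; "eef_pos": TCP position; "tool_rot": TCP orientation; "ft_force": force on the tool from outside, world axes, zero at the start; "moment": the same for the moment, N m; "width": finger opening in m.
Only numpy, scipy, OpenCV 4.12 (cv2) and the standard library are available. Lean on these libraries where they do the work, as an engineer would, in place of code of your own. Each camera call takes 0.05 s, during which the arm holds its last target.

## Working session

There is one attempt and no reset: what is moved stays moved. The work goes in short steps, Python scripts to look and compute and a tool call to move; the robot and the scene stay as the last step left them, time stands still between calls to the robot, and variables do not carry over. Pictures are saved under pics/ and viewed, and the job is handed in when it is done.

Besides the shell and the picture viewer there is one more tool, called after "Call:" as name(argument=value, ...), one argument or row to a line, values as JSON. move_arm: Moves the arm, as the interface text tells. Its arguments: {"type":"object","properties":{"increments":{"type":"array","items":{"type":"array","items":{"type":"array","items":{"type":"number"}}}},"newtons":{"type":"number"}},"required":["increments"]}

```bash
ls; mkdir -p pics; python3 - <<'E'
from station import r, vision
import cv2, numpy as np
print(r.state(), r.grip_depth)
for n in("side","top"):
    c=vision.capture(n); cv2.imwrite(f"pics/{n}0.png",c["image"][:,:,::-1]); print(n,c["fx"],c["fy"],c["cx"],c["cy"],np.round(c["world_from_camera"],4).tolist())
E
```

```text
pics
{'clock': 0.0, 'qpos': array([-1.30058949e+00,  1.24536337e-01,  1.65164756e+00,  9.58275372e-06,
        1.36750655e+00, -8.26046513e-02]), 'dq': array([ 6.78122847e-04, -4.83016153e-05,  9.53341527e-04,  9.96704962e-05,
       -1.80182203e-03,  1.50770347e-03]), 'tau': array([ 2.13140578e-03, -4.23615396e+01, -3.65445936e+01,  5.95565189e-05,
        6.96549032e-03, -8.89163942e-06]), 'eef_pos': array([ 0.22441079, -0.60939255,  0.23004844]), 'tool_rot': array([ 0.946832  ,  1.35735421, -0.94460818]), 'ft_force': array([ 0.4666984 , -0.37073478,  0.03132356]), 'moment': array([ 0.01275055,  0.03881219, -0.01476006]), 'width': 0.0853808117895187} 0.0187
side 569.2294716735223 569.2294716735223 333.4102498257065 241.58168896843705 [[-0.7833, -0.5097, 0.3558, 0.2156], [-0.6215, 0.6311, -0.4642, 0.6042], [0.0121, -0.5848, -0.8111, 0.9258], [0.0, 0.0, 0.0, 1.0]]
top 472.76543945117373 472.76543945117373 316.54876694100466 237.56918447188337 [[0.0308, -0.9942, 0.1028, 0.4909], [-0.9995, -0.0302, 0.0074, 0.1208], [-0.0043, -0.103, -0.9947, 1.007], [0.0, 0.0, 0.0, 1.0]]
```

View pics/side0.png

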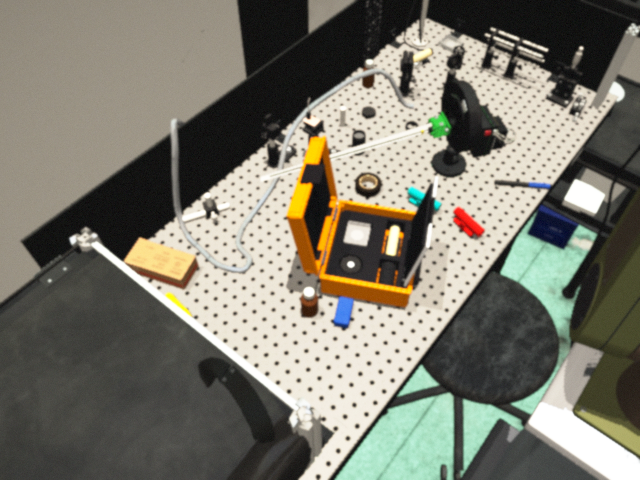

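View pics/top0.png

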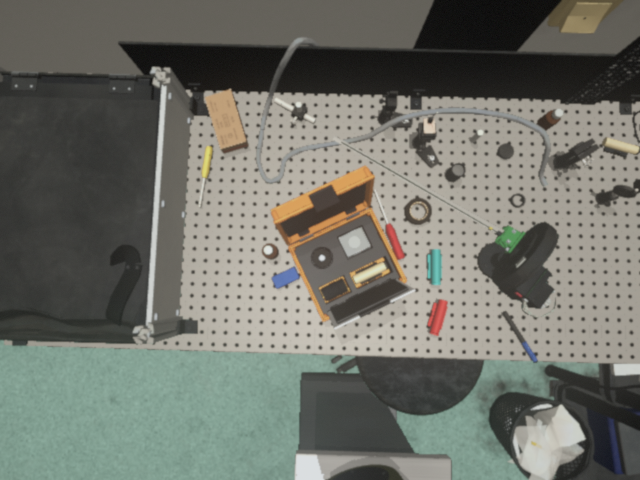

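The side view shows the open case around (365,240). In the top view it is at about (340,245), turned roughly 20–25°. I'll enlarge both.

```bash
python3 - <<'E'
import cv2
a=cv2.imread("pics/side0.png")[125:335,270:470]; cv2.imwrite("pics/side0z.png",cv2.resize(a,None,fx=2.8,fy=2.8,interpolation=cv2.INTER_CUBIC))
a=cv2.imread("pics/top0.png")[155:355,245:445]; cv2.imwrite("pics/top0z.png",cv2.resize(a,None,fx=3,fy=3,interpolation=cv2.INTER_CUBIC))
E
```

```text
(no output)
```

View pics/side0z.png

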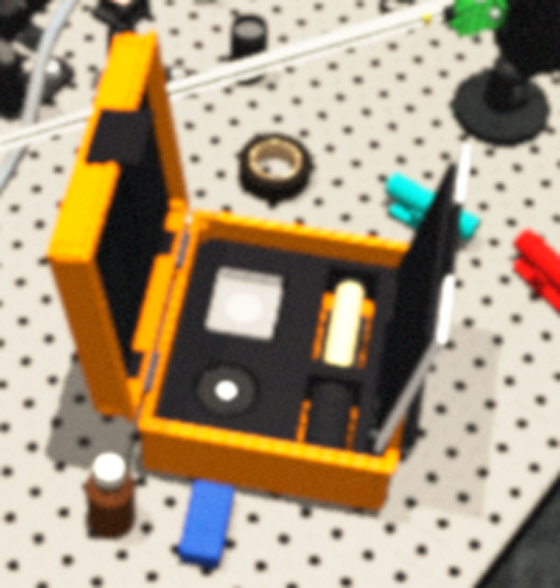

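View pics/top0z.png

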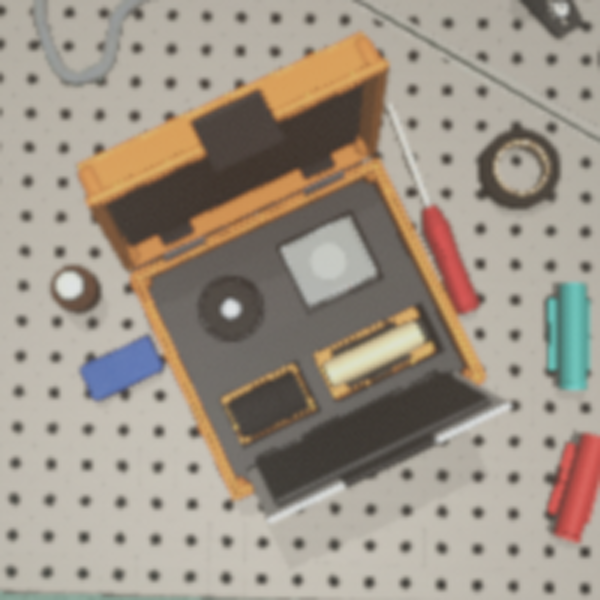

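The crops show the case with its rim corners in the top crop at back-left (133,280), front-left (238,495), front-right (484,375) and back-right (380,165). The panel's free edge runs from (270,520) to (508,405). The lid's outer edge runs from (80,165) to (360,33). The red and turquoise tubes on the right are the look-alikes.

```bash
cat > h.py <<'E'
import numpy as np
K={'side':(569.2295,333.4102,241.5817,np.array([[-0.7833,-0.5097,0.3558,0.2156],[-0.6215,0.6311,-0.4642,0.6042],[0.0121,-0.5848,-0.8111,0.9258]])),
'top':(472.7654,316.5488,237.5692,np.array([[0.0308,-0.9942,0.1028,0.4909],[-0.9995,-0.0302,0.0074,0.1208],[-0.0043,-0.103,-0.9947,1.007]]))}
def ray(n,u,v):
    f,cx,cy,T=K[n]; d=T[:,:3]@np.array([(u-cx)/f,(v-cy)/f,1.]); return T[:,3],d/np.linalg.norm(d)
def onz(n,u,v,z):
    o,d=ray(n,u,v); return o+d*(z-o[2])/d[2]
def two(a,b):
    (o,d),(p,e)=ray('side',*a),ray('top',*b)
    A=np.stack([d,-e],1); t=np.linalg.lstsq(A,p-o,rcond=None)[0]
    P,Q=o+d*t[0],p+e*t[1]; return (P+Q)/2,np.linalg.norm(P-Q)
def tz(x,y): return (245+(x+.5)/3-.5,155+(y+.5)/3-.5)
def sz(x,y): return (270+(x+.5)/2.8-.5,125+(y+.5)/2.8-.5)
def proj(n,P):
    f,cx,cy,T=K[n]; c=T[:,:3].T@(np.asarray(P)-T[:,3]); return f*c[0]/c[2]+cx,f*c[1]/c[2]+cy
E
python3 - <<'E'
from h import *
np.set_printoptions(precision=4,suppress=True)
C={k:onz('top',*tz(*p),.062) for k,p in dict(bl=(133,280),fl=(238,495),fr=(484,375),br=(380,165)).items()}
for k in C: print(k,C[k])
print('centre',sum(C.values())/4, 'lens',[np.linalg.norm(C[a]-C[b]) for a,b in('bl fl'.split(),'br fr'.split(),'fl fr'.split(),'bl br'.split())])
for a,b in('fl bl'.split(),'fr br'.split()): d=C[b]-C[a]; print('xdir',np.degrees(np.arctan2(d[1],d[0])))
for a,b in('fr fl'.split(),'br bl'.split()): d=C[b]-C[a]; print('ydir-90',np.degrees(np.arctan2(d[1],d[0]))-90)
print('side fl',onz('side',*sz(395,465),.062),'bl',onz('side',*sz(142,427),.062))
print('panel R',two(sz(465,148),tz(508,405)),'panel L',two(sz(381,444),tz(270,520)))
print('lid outer L',two(sz(52,258),tz(80,165)),'R',two(sz(128,35),tz(360,33)))
for n,p in dict(bottle=(70,287),tape=(518,167),box=(123,370),drv1=(430,210),drv2=(468,308)).items(): print(n,onz('top',*tz(*p),.07 if n=='bottle' else .015))
E
```

```text
bl [0.5659 0.1824 0.062 ]
fl [0.4262 0.1081 0.062 ]
fr [ 0.5098 -0.0526  0.062 ]
br [0.6486 0.0189 0.062 ]
centre [0.5376 0.0642 0.062 ] lens [np.float64(0.15822099481851526), np.float64(0.1561450943802971), np.float64(0.18121220292227566), np.float64(0.18322321206760647)]
xdir 28.005363402615057
xdir 27.278649308354222
ydir-90 27.484884721053675
ydir-90 26.83744067381889
side fl [0.4219 0.1079 0.062 ] bl [0.5638 0.186  0.062 ]
panel R (array([ 0.4899, -0.0457,  0.1789]), np.float64(0.0014544414466208476)) panel L (array([0.4238, 0.0948, 0.0671]), np.float64(0.030029274139518367))
lid outer L (array([0.6166, 0.204 , 0.2126]), np.float64(0.004072272823410483)) R (array([0.6927, 0.0469, 0.2234]), np.float64(0.008747775870034953))
bottle [0.5593 0.2234 0.07  ]
tape [ 0.6579 -0.0836  0.015 ]
box [0.5065 0.1901 0.015 ]
drv1 [ 0.6254 -0.022   0.015 ]
drv2 [ 0.5571 -0.0496  0.015 ]
```

```bash
cat >> h.py <<'E'
from scipy.spatial.transform import Rotation as Rn
yaw=np.radians(27.3); ex=np.array([np.cos(yaw),np.sin(yaw),0]); ey=np.array([-np.sin(yaw),np.cos(yaw),0]); C0=np.array([.537,.0645,0])
def c2w(x,y,z): return C0+x*ex+y*ey+np.array([0,0,z])
def w2c(p): d=np.asarray(p)-C0; return np.array([d@ex,d@ey,d[2]])
def tool(p,s):  # vector world-> tool mm
    return Rn.from_rotvec(s['tool_rot']).inv().apply(np.asarray(p)-s['eef_pos'])*1000
E
python3 - <<'E'
from h import *
from station import r
np.set_printoptions(precision=4,suppress=True)
s=r.state(); R=Rn.from_rotvec(s['tool_rot']).as_matrix(); print(R)
zt=np.degrees(np.arctan2(R[1,2],R[0,2])); print('tool z heading',zt,'ey heading',117.3)
print('rod',two((265,180),(338,140)),two((430,130),(495,230)))
print('panel L',two(sz(440,343),tz(270,520)))
for P in [two(sz(440,343),tz(270,520))[0],[.4899,-.0457,.1789]]: print('pan case',w2c(P))
for P in [[.6166,.204,.2126],[.6927,.0469,.2234]]: print('lid case',w2c(P))
print('hinges',c2w(-.068,0,.05),c2w(.084,0,.062))
# predicted pixels panel edge for theta
for th in(1.6,1.7,1.75,1.8):
  x,z=-.068+.136*np.cos(th)-.004*np.sin(th),.05+.136*np.sin(th)+.004*np.cos(th)
  q=[proj('top',c2w(x,y,z)) for y in(.078,-.078)]; print(th,[((u-245)*3,(v-155)*3) for u,v in q])
for th in(1.65,1.7,1.75,1.8):
  x,z=.084-.164*np.cos(th)+.028*np.sin(th),.062+.164*np.sin(th)+.028*np.cos(th)
  q=[proj('top',c2w(x,y,z)) for y in(.09,-.09)]; print('lid',th,[((u-245)*3,(v-155)*3) for u,v in q])
E
```

```text
[[-0.0005  0.9384  0.3455]
 [ 0.0019  0.3455 -0.9384]
 [-1.      0.0002 -0.0019]]
tool z heading -69.78723747814492 ey heading 117.3
rod (array([0.7834, 0.0904, 0.0844]), np.float64(0.001374111029273912)) (array([ 0.6052, -0.2195,  0.0979]), np.float64(0.011089686569190677))
panel L (array([0.42  , 0.0906, 0.178 ]), np.float64(0.001051938409459371))
pan case [-0.092   0.0768  0.178 ]
pan case [-0.0924 -0.0763  0.1789]
lid case [0.1347 0.0875 0.2126]
lid case [ 0.1303 -0.0871  0.2234]
hinges [0.4766 0.0333 0.05  ] [0.6116 0.103  0.062 ]
1.6 [(np.float64(255.9124226419114), np.float64(496.2664508177587)), (np.float64(499.91361797528475), np.float64(378.13678518669326))]
1.7 [(np.float64(266.1063445091716), np.float64(517.6923277436525)), (np.float64(509.97323853705916), np.float64(399.42353200638047))]
1.75 [(np.float64(271.11553487819094), np.float64(528.2032874274239)), (np.float64(514.7642563881654), np.float64(409.94015886756574))]
1.8 [(np.float64(276.0412649869311), np.float64(538.5272637171404)), (np.float64(519.3724116503257), np.float64(420.3199977187962))]
lid 1.65 [(np.float64(82.18095394691147), np.float64(181.72707634264475)), (np.float64(371.552436934733), np.float64(45.27412476603479))]
lid 1.7 [(np.float64(76.53821973646887), np.float64(169.5678973975429)), (np.float64(364.88201323337853), np.float64(33.734443954481605))]
lid 1.75 [(np.float64(71.10348892052338), np.float64(157.81077843766792)), (np.float64(358.2884855516617), np.float64(22.652983198577203))]
lid 1.8 [(np.float64(65.89534427761873), np.float64(146.49652462149157)), (np.float64(351.7965374552317), np.float64(12.067114729012047))]
```

Call:
move_arm(
  increments=[
    [[0, 0, 0, -7.1, 255], [0, 30, -31, 0, 255], [0, 30, -31, 0, 255], [0, 30, -31, 0, 255], [0, 30, -31, 0, 255]],
  ],
  newtons=40,
)

```text
clock: 0.72
eef_pos: [0.2744, -0.4431, 0.2307]
tool_rot: [0.852, 1.398, -0.851]
ft_force: [0.0, -0.4, -0.5]
width: -0.0003
```

Call:
move_arm(
  increments=[
    [[0, 35, -36, 0, 255], [0, 35, -36, 0, 255], [0, 35, -36, 0, 255], [0, 35, -36, 0, 255], [0, 35, -36, 0, 255]],
  ],
)

```text
clock: 1.35
eef_pos: [0.3471, -0.2028, 0.2309]
tool_rot: [0.852, 1.398, -0.852]
ft_force: [-0.0, 0.2, -1.4]
width: -0.0002
```

```bash
cat > st.py <<'E'
from h import *
from station import r
np.set_printoptions(precision=4,suppress=True)
s=r.state(); R=Rn.from_rotvec(s['tool_rot']).as_matrix()
print(s['clock'],'case mm',w2c(s['eef_pos'])*1000,'zhead',np.degrees(np.arctan2(R[1,2],R[0,2])),'tilt',R[:,0],'F case',s['ft_force']@ex,s['ft_force']@ey,s['ft_force'][2],'w',s['width'],'q',s['qpos'])
E
python3 st.py
```

```text
1.35 case mm [-291.3372 -150.4675  230.921 ] zhead -62.71737008453179 tilt [-0.0001  0.0002 -1.    ] F case 0.07786444457855636 0.17528242327536506 -1.3593825769443733 w -0.00023257766891774905 q [-0.6626 -0.4682  2.1673  0.0002  1.4427  0.432 ]
```

Call:
move_arm(
  increments=[
    [[0, 33, -35, 0, 255], [0, 33, -35, 0, 255], [15, 33, -35, 0, 255], [25, 30, -33, 0, 255], [25, 0, 0, 0, 255]],
  ],
)

```text
clock: 1.98
eef_pos: [0.3986, -0.0201, 0.1654]
tool_rot: [0.848, 1.4, -0.847]
ft_force: [-0.3, 0.4, -0.4]
width: -0.0
```

```bash
python3 st.py
```

```text
1.975 case mm [-161.8355  -11.7119  165.433 ] zhead -62.38126846669322 tilt [ 0.0001  0.0004 -1.    ] F case -0.08949421603790533 0.4767400996461814 -0.3627008369936436 w -4.892607601887021e-05 q [-0.1855 -0.428   2.2506  0.0005  1.3189  0.9031]
```

```bash
python3 - <<'E'
import numpy as np
p=None
for th in np.r_[1.5:0.05:-.1,0]:
    c,s=np.cos(th),np.sin(th); q=np.array([-68+112*c-4*s-11,50+112*s+4*c]); print(round(th,2),q.round(1),(q-p).round(1) if p is not None else ''); p=q
E
```

```text
1.5 [-75.1 162. ] 
1.4 [-63.9 161.1] [11.2 -1. ]
1.3 [-52.9 159. ] [11.  -2.1]
1.2 [-42.1 155.8] [10.8 -3.2]
1.1 [-31.8 151.6] [10.4 -4.2]
1.0 [-21.9 146.4] [ 9.9 -5.2]
0.9 [-12.5 140.2] [ 9.3 -6.2]
0.8 [ -3.8 133.1] [ 8.7 -7.1]
0.7 [  4.1 125.2] [ 7.9 -7.9]
0.6 [ 11.2 116.5] [ 7.1 -8.7]
0.5 [ 17.4 107.2] [ 6.2 -9.3]
0.4 [22.6 97.3] [ 5.2 -9.9]
0.3 [26.8 86.9] [  4.2 -10.4]
0.2 [30.  76.2] [  3.2 -10.7]
0.1 [32.  65.2] [  2.1 -11. ]
0.0 [33. 54.] [  1.  -11.2]
```

Call:
move_arm(
  increments=[
    [[2, 15, -12, 0, 255], [1, 15, 0, 0, 255], [0, 12, 0, 0, 255], [0, 12, 0, 0, 255], [0, 12, 0, 0, 255]],
  ],
)

```text
clock: 2.6
eef_pos: [0.452, 0.0183, 0.1634]
tool_rot: [0.851, 1.398, -0.852]
ft_force: [-0.4, 0.0, 1.2]
width: -0.0001
```

```bash
python3 st.py
```

```text
2.6 case mm [-96.6889  -2.107  163.4052] zhead -62.70336320036657 tilt [-0.0006 -0.0004 -1.    ] F case -0.383682610656755 0.2340393596714597 1.162468983466582 w -0.00011025125899024853 q [-0.0781 -0.2794  2.1458 -0.0004  1.2758  1.0164]
```

Call:
move_arm(
  increments=[
    [[0, 8, -2, 0, 255], [0, 8, 0, 0, 255], [1, 8, 0, 0, 255], [1, 9, 0, 0, 255], [2, 10, 0, 0, 255]],
  ],
)

```text
clock: 3.22
eef_pos: [0.4896, 0.04, 0.1594]
tool_rot: [0.852, 1.397, -0.851]
ft_force: [-0.6, -1.1, 1.3]
width: 0.0001
```

```bash
cat > cap.py <<'E'
import sys,cv2
from station import vision
k=sys.argv[1]
B={'side':(slice(125,335),slice(270,470)),'top':(slice(155,355),slice(245,445))}
ims=[]
for n in('side','top'):
    a=vision.capture(n)['image'][:,:,::-1]; cv2.imwrite(f'pics/{n}{k}.png',a); ims.append(cv2.resize(a[B[n]],(400,400),interpolation=cv2.INTER_CUBIC))
cv2.imwrite(f'pics/both{k}.png',cv2.hconcat(ims))
E
python3 cap.py 1; python3 st.py
```

```text
3.325 case mm [-53.2133   0.1719 159.0296] zhead -62.66080622989266 tilt [ 0.0001  0.0004 -1.    ] F case 0.16852313292779175 0.30046088568930074 -0.038316809291334214 w 5.358555230991621e-06 q [-0.0275 -0.1777  2.07    0.0004  1.2493  1.0659]
```

View pics/both1.png

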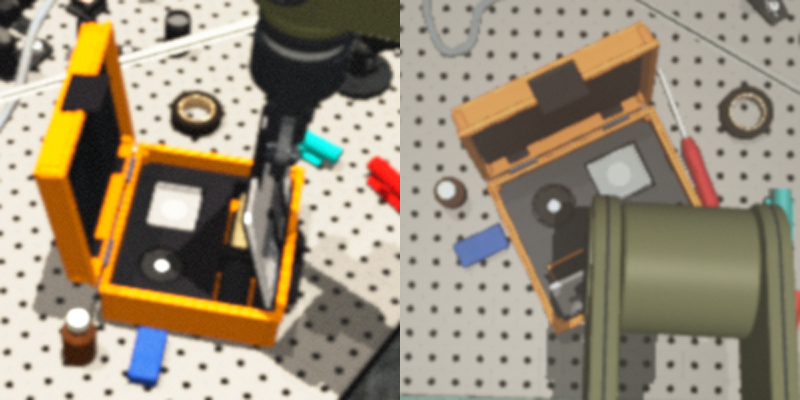

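The picture shows the finger pushing the panel, which is at about (265,240) in the left half. The panel has turned inward and the case has not moved. I'll follow the arc.

Call:
move_arm(
  increments=[
    [[3, 11, 0, 0, 255], [4, 10, 0, 0, 255], [5, 10, 0, 0, 255], [6, 9, 0, 0, 255], [7, 9, 0, 0, 255]],
  ],
)

```text
clock: 3.95
eef_pos: [0.5331, 0.0626, 0.1339]
tool_rot: [0.851, 1.398, -0.851]
ft_force: [0.1, -1.4, 1.1]
width: -0.0001
```

Call:
move_arm(
  increments=[
    [[8, 8, 0, 0, 255], [9, 7, 0, 0, 255], [9, 6, 0, 0, 255], [10, 5, 0, 0, 255], [0, 0, 0, 0, 255]],
  ],
)

```text
clock: 4.58
eef_pos: [0.5548, 0.0742, 0.0968]
tool_rot: [0.85, 1.4, -0.853]
ft_force: [0.0, 0.2, -0.2]
width: -0.0002
```

```bash
python3 cap.py 2; python3 st.py
```

```text
4.675 case mm [20.6243  0.24   97.9209] zhead -62.6839841221021 tilt [-0.0009 -0.     -1.    ] F case -0.1911764134739848 -0.4861399766537061 0.36713045957725926 w 0.0002573825678143247 q [ 0.037   0.0495  1.9653 -0.      1.1277  1.131 ]
```

View pics/both2.png

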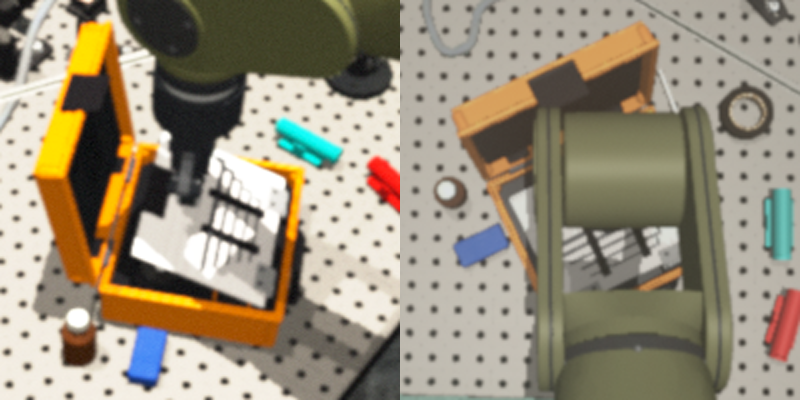

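The panel is at about 0.4 rad and the case has not moved. The wrist is near the lid, so I'll descend nearly straight and look again.

Call:
move_arm(
  increments=[
    [[8, 2, 0, 0, 255], [8, 2, 0, 0, 255], [8, 1, 0, 0, 255], [0, 0, 0, 0, 255]],
  ],
)

```text
clock: 5.18
eef_pos: [0.5591, 0.0765, 0.0731]
tool_rot: [0.85, 1.4, -0.853]
ft_force: [-0.0, -1.0, -0.3]
width: 0.0
```

```bash
python3 cap.py 3; python3 st.py
```

```text
5.275 case mm [25.6267  0.238  73.9058] zhead -62.68221932798231 tilt [-0.0009 -0.0001 -1.    ] F case 0.9543977812700121 -0.6075545121991175 -0.9701792209766265 w -1.933760417690125e-05 q [ 0.0408  0.0898  1.968  -0.      1.0847  1.1348]
```

View pics/both3.png

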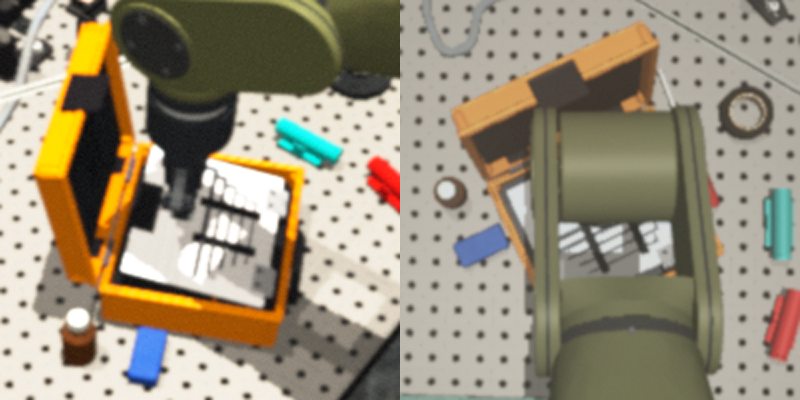

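Call:
move_arm(
  increments=[
    [[7, 0, 0, 0, 255], [6, 0, 0, 0, 255], [4, 0, 0, 0, 255], [0, 0, 0, 0, 255]],
  ],
)

```text
clock: 5.78
eef_pos: [0.5594, 0.0764, 0.0566]
tool_rot: [0.851, 1.399, -0.852]
ft_force: [0.6, -0.3, 0.4]
width: -0.0004
```

```bash
python3 st.py
```

```text
5.775 case mm [25.3974  0.3203 56.6393] zhead -62.68558765806144 tilt [-0.0014 -0.0001 -1.    ] F case 0.3827666669691252 -0.5287999593197291 0.3610191047046893 w -0.000354349198861502 q [ 0.0407  0.1128  1.9764 -0.      1.0539  1.1348]
```

Call:
move_arm(
  increments=[
    [[2, 0, 0, 0, 255], [1, 0, 0, 0, 255], [0, 0, 0, 0, 255]],
  ],
)

```text
clock: 6.15
eef_pos: [0.5599, 0.0765, 0.0542]
tool_rot: [0.851, 1.398, -0.851]
ft_force: [-1.0, 0.0, -1.1]
width: 0.0
```

```bash
python3 st.py
```

```text
6.15 case mm [25.856   0.1085 54.2466] zhead -62.68540809891617 tilt [-0.0001 -0.     -1.    ] F case -0.8869708788133165 0.504330514381222 -1.147267552463314 w 4.6043989823441926e-05 q [ 0.0407  0.1164  1.9771 -0.      1.0483  1.1348]
```

Call:
move_arm(
  increments=[
    [[1.5, 0, 0, 0, 255], [1, 0, 0, 0, 255], [0, 0, 0, 0, 255]],
  ],
)

```text
clock: 6.52
eef_pos: [0.5601, 0.0765, 0.0539]
tool_rot: [0.851, 1.398, -0.852]
ft_force: [-7.0, -0.5, 11.4]
width: 0.0001
```

```bash
python3 st.py
```

```text
6.525 case mm [26.0369  0.0219 53.888 ] zhead -62.678519299074516 tilt [-0.0008 -0.0002 -1.    ] F case -6.490966374884172 2.75703801659807 11.391843840037138 w 0.00014956212692408873 q [ 0.0408  0.1177  1.9764 -0.0002  1.0483  1.1348]
```

Call:
move_arm(
  increments=[
    [[-20, 0, 0, 0, 255], [-40, -4, 0, 0, 255], [-55, -10, 0, 0, 255], [-55, -10, 0, 0, 255], [-50, 0, 0, 0, 255]],
  ],
)

```text
clock: 7.15
eef_pos: [0.5383, 0.0652, 0.275]
tool_rot: [0.852, 1.395, -0.85]
ft_force: [0.5, -0.2, -0.3]
width: 0.0003
```

Call:
move_arm(
  increments=[
    [[0, -50, 0, 0, 255], [0, -50, 0, 0, 255], [0, 0, 0, 0, 255]],
  ],
)

```text
clock: 7.52
eef_pos: [0.448, 0.0188, 0.2727]
tool_rot: [0.853, 1.395, -0.852]
ft_force: [0.6, 0.4, 0.2]
width: 0.0
```

```bash
python3 cap.py 4; python3 st.py
```

```text
7.625 case mm [-98.0002  -0.0738 272.8127] zhead -62.71773946824286 tilt [ 0.0025  0.     -1.    ] F case 0.37523903142864706 -0.3716391826777212 -0.22124967216570296 w -0.0001789529384099203 q [-0.0761 -0.362   2.0239  0.0002  1.4773  1.0185]
```

View pics/both4.png

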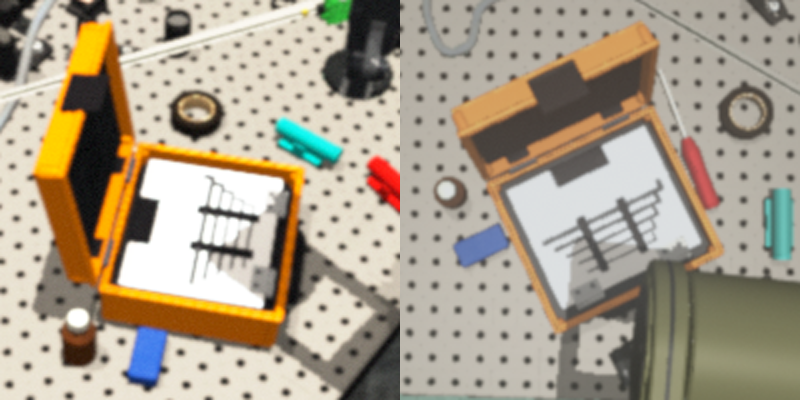

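The panel lies flat in the case with its tab at (580,165) in the right half. The case, lid and neighbours look unchanged. Next I'll reach over and behind the lid.

Call:
move_arm(
  increments=[
    [[-10, 45, 0, 0, 255], [0, 50, 0, 0, 255], [0, 50, 0, 0, 255], [0, 50, 0, 0, 255], [0, 50, 0, 0, 255]],
  ],
)

```text
clock: 8.25
eef_pos: [0.6699, 0.1338, 0.2812]
tool_rot: [0.851, 1.398, -0.851]
ft_force: [0.9, 0.1, 1.1]
width: -0.0001
```

Call:
move_arm(
  increments=[
    [[0, 28, 0, 0, 255], [0, 0, 0, 0, 255]],
  ],
)

```text
clock: 8.5
eef_pos: [0.694, 0.1464, 0.28]
tool_rot: [0.849, 1.4, -0.851]
ft_force: [-0.5, -0.5, -0.3]
width: -0.0
```

```bash
python3 cap.py 5; python3 st.py
```

```text
8.6 case mm [175.1865   0.412  281.0111] zhead -62.648396623027104 tilt [-0.0013 -0.0003 -1.    ] F case -0.07486585377696325 -0.41835248472266956 0.5928407230389993 w 9.72406118422576e-05 q [ 0.1309  0.2248  1.4531 -0.0002  1.465   1.2244]
```

View pics/both5.png

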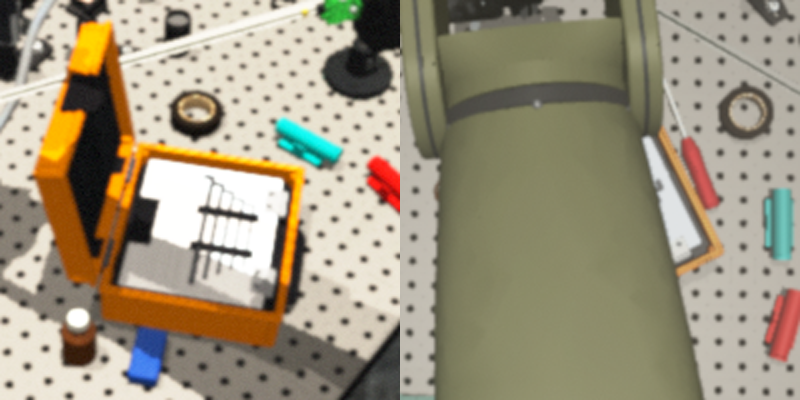

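```bash
python3 - <<'E'
import numpy as np
p=None
for th in np.r_[1.6:0.05:-.1,0]:
    R=130+18*(1.6-th)/1.6
    c,s=np.cos(th),np.sin(th); q=np.array([84-R*c+28*s+11,62+R*s+28*c]); print(round(th,2),q.round(1),(q-p).round(1) if p is not None else ''); p=q
E
```

```text
1.6 [126.8 191.1] 
1.5 [113.7 194.8] [-13.1   3.7]
1.4 [100.1 197.1] [-13.5   2.3]
1.3 [ 86.3 198. ] [-13.8   0.9]
1.2 [ 72.4 197.5] [-13.9  -0.5]
1.1 [ 58.4 195.6] [-13.9  -1.9]
1.0 [ 44.7 192.2] [-13.8  -3.4]
0.9 [ 31.2 187.4] [-13.4  -4.8]
0.8 [ 18.2 181.2] [-13.   -6.2]
0.7 [  5.9 173.7] [-12.4  -7.5]
0.6 [ -5.8 164.9] [-11.6  -8.8]
0.5 [-16.5 154.8] [-10.8 -10. ]
0.4 [-26.3 143.7] [ -9.7 -11.2]
0.3 [-34.9 131.5] [ -8.6 -12.2]
0.2 [-42.3 118.4] [ -7.4 -13.1]
0.1 [-48.3 104.5] [ -6.1 -13.9]
0.0 [-53.  90.] [ -4.7 -14.5]
```

Call:
move_arm(
  increments=[
    [[30, 0, 0, 0, 255], [35, 0, 0, 0, 255], [25, 0, 0, 0, 255], [0, -8, 0, 0, 255], [0, -8, 0, 0, 255]],
  ],
)

```text
clock: 9.22
eef_pos: [0.6779, 0.1371, 0.1936]
tool_rot: [0.852, 1.396, -0.85]
ft_force: [-0.0, -0.1, -0.4]
width: 0.0001
```

```bash
python3 st.py; python3 cap.py 6
```

```text
9.225 case mm [158.5391  -0.1302 193.5838] zhead -62.698128205029796 tilt [ 0.002   0.0002 -1.    ] F case -0.08049320467969034 -0.07190270153836428 -0.4167909720253712 w 0.0001456004011592127 q [ 0.122   0.2362  1.5866 -0.0001  1.3168  1.2163]
```

View pics/side6.png

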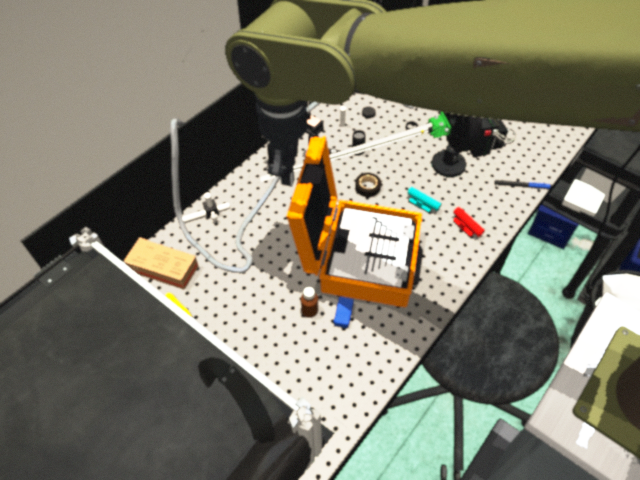

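The finger is behind the lid at about (283,182) and clear of everything. I'll start pushing.

Call:
move_arm(
  increments=[
    [[0, -8, 0, 0, 255], [0, -8, 0, 0, 255], [0, -8, 0, 0, 255], [0, -8, 0, 0, 255], [0, -10, 0, 0, 255]],
  ],
)

```text
clock: 9.95
eef_pos: [0.6408, 0.1182, 0.1923]
tool_rot: [0.852, 1.397, -0.85]
ft_force: [3.6, 1.6, 2.8]
width: 0.0
```

Call:
move_arm(
  increments=[
    [[-1, -10, 0, 0, 255], [-1, -10, 0, 0, 255], [-1, -10, 0, 0, 255], [0, -10, 0, 0, 255], [0, -10, 0, 0, 255]],
  ],
)

```text
clock: 10.58
eef_pos: [0.5955, 0.0949, 0.1944]
tool_rot: [0.851, 1.398, -0.852]
ft_force: [2.0, 0.9, -0.3]
width: 0.0001
```

```bash
python3 st.py; python3 cap.py 7
```

```text
10.575 case mm [ 65.9508   0.1944 194.3801] zhead -62.689246922461884 tilt [-0.0009 -0.0001 -1.    ] F case 2.206643844287138 -0.10829895191312845 -0.3001905551103491 w 6.86692053068724e-05 q [ 0.0691  0.0477  1.7944 -0.      1.3003  1.1632]
```

View pics/both7.png

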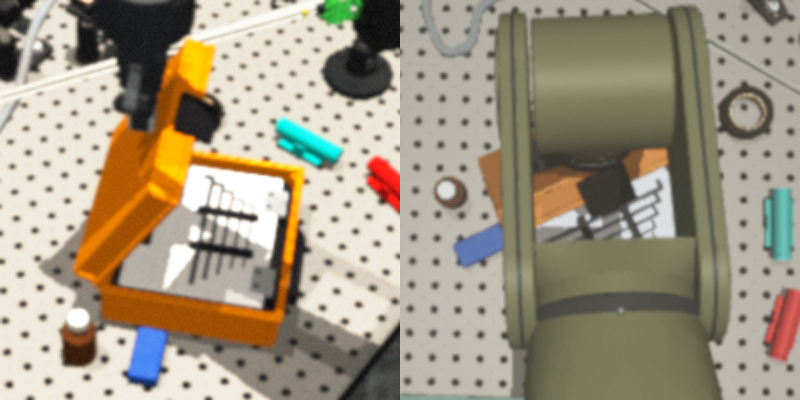

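The lid is following, at about 1.15 rad, and the case is in place. Continuing along the arc.

Call:
move_arm(
  increments=[
    [[0, -10, 0, 0, 255], [2, -11, 0, 0, 255], [5, -13, 0, 0, 255], [6, -13, 0, 0, 255], [7, -12, 0, 0, 255]],
  ],
)

```text
clock: 11.3
eef_pos: [0.543, 0.0678, 0.1744]
tool_rot: [0.851, 1.398, -0.851]
ft_force: [1.6, 1.5, 0.3]
width: 0.0
```

```bash
python3 st.py
```

```text
11.3 case mm [  6.8747   0.1292 174.37  ] zhead -62.69457684418089 tilt [-0.0001 -0.     -1.    ] F case 2.1347031213442524 0.5883229967214118 0.30176540561598636 w 6.216041026949372e-06 q [ 0.0261 -0.0603  1.9367 -0.      1.2653  1.1203]
```

Call:
move_arm(
  increments=[
    [[8, -12, 0, 0, 255], [10, -11, 0, 0, 255], [11, -10, 0, 0, 255], [11, -8, 0, 0, 255], [10, -6, 0, 0, 255]],
  ],
)

```text
clock: 11.92
eef_pos: [0.5016, 0.0464, 0.1239]
tool_rot: [0.851, 1.398, -0.852]
ft_force: [1.8, 0.8, 1.2]
width: 0.0002
```

```bash
python3 st.py;python3 cap.py 8
```

```text
11.925 case mm [-39.7702   0.1387 123.9245] zhead -62.6912447896135 tilt [-0.0006 -0.0001 -1.    ] F case 1.9857534749464125 -0.10996064999590198 1.1596737585660972 w 0.00019797437798356804 q [-0.0144 -0.1092  2.0722 -0.0001  1.1793  1.0798]
```

View pics/both8.png

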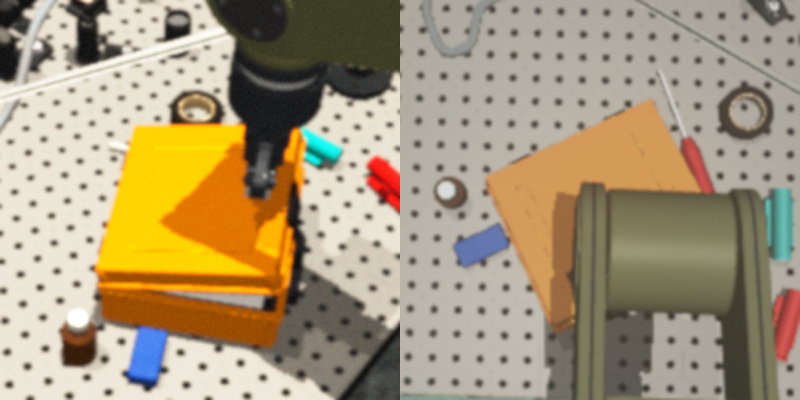

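Call:
move_arm(
  increments=[
    [[9, -3, 0, 0, 255], [8, -2, 0, 0, 255], [8, -1, 0, 0, 255], [6, 0, 0, 0, 255], [0, 0, 0, 0, 255]],
  ],
)

```text
clock: 12.65
eef_pos: [0.4965, 0.044, 0.0929]
tool_rot: [0.851, 1.399, -0.852]
ft_force: [-0.2, 0.2, -0.5]
width: -0.0005
```

```bash
python3 st.py
```

```text
12.65 case mm [-45.3641   0.378   92.9188] zhead -62.69238723681 tilt [-0.0011  0.0003 -1.    ] F case -0.06681537031620183 0.2528377086634241 -0.45948301531509084 w -0.0004962260367515953 q [-0.0195 -0.0826  2.1048  0.0004  1.1204  1.0746]
```

Call:
move_arm(
  increments=[
    [[2, 0, 0, 0, 255], [2, 0, 0, 0, 255], [1, 0, 0, 0, 255], [0, 0, 0, 0, 255]],
  ],
)

```text
clock: 13.15
eef_pos: [0.497, 0.0439, 0.0899]
tool_rot: [0.851, 1.398, -0.851]
ft_force: [-3.6, -0.6, 7.5]
width: -0.0001
```

```bash
python3 st.py
```

```text
13.15 case mm [-44.9977   0.0278  89.9447] zhead -62.68175635889517 tilt [-0.0003 -0.0001 -1.    ] F case -3.452740777326637 1.1539381361632062 7.465662978297983 w -9.478274164470305e-05 q [-0.0195 -0.0779  2.1061 -0.0001  1.1138  1.0746]
```

Call:
move_arm(
  increments=[
    [[1.5, 0, 0, 0, 255], [0, 0, 0, 0, 255], [0, 0, 0, 0, 255]],
  ],
)

```text
clock: 13.52
eef_pos: [0.4971, 0.0439, 0.0899]
tool_rot: [0.851, 1.398, -0.852]
ft_force: [-8.0, -1.3, 15.6]
width: -0.0002
```

```bash
python3 st.py
```

```text
13.525 case mm [-44.9587  -0.0319  89.8798] zhead -62.6759289022488 tilt [-0.0009 -0.0002 -1.    ] F case -7.69972093969852 2.536505752876244 15.636254887071415 w -0.0002215607050819131 q [-0.0195 -0.0773  2.1057 -0.0003  1.1141  1.0745]
```

The stop is solid: height 89.9 mm, with force rising and no further motion. I'll lift off and move away.

Call:
move_arm(
  increments=[
    [[-10, 0, 0, 0, 255], [-40, 0, 0, 0, 255], [-50, 0, 0, 0, 255], [-40, -30, 30, 0, 255], [0, -50, 30, 0, 255]],
  ],
)

```text
clock: 14.15
eef_pos: [0.4558, -0.0471, 0.2324]
tool_rot: [0.851, 1.389, -0.846]
ft_force: [0.1, -0.9, 0.2]
width: -0.0001
```

Call:
move_arm(
  increments=[
    [[0, -35, 40, 0, 255], [0, -30, 40, 0, 255], [0, -30, 40, 0, 255], [0, -30, 40, 0, 255], [0, 0, 0, 0, 255]],
  ],
)

```text
clock: 14.78
eef_pos: [0.4151, -0.2482, 0.2273]
tool_rot: [0.855, 1.396, -0.855]
ft_force: [0.2, 0.6, 0.0]
width: 0.0
```

```bash
python3 st.py; python3 cap.py 9; python3 - <<'E'
import cv2
a=cv2.imread('pics/side9.png')[150:320,290:460]; b=cv2.imread('pics/top9.png')[155:345,245:435]
cv2.imwrite('pics/z9.png',cv2.hconcat([cv2.resize(x,(400,400),interpolation=cv2.INTER_CUBIC) for x in(a,b)]))
from h import *
d=cv2.cvtColor(cv2.imread('pics/side9.png'),cv2.COLOR_BGR2HSV)
for y in (.09,-.09): print('lid edge exp', y,[ (n,np.round(proj(n,c2w(-.08,y,.09)),1)) for n in('side','top')],'back',np.round(proj('top',c2w(.08,y,.09)),1))
for lo,hi,nm in (((100,120,60),(125,255,255),'blue'),((0,150,60),(6,255,255),'red')):
  for f in('top0','top9'):
    m=cv2.inRange(cv2.cvtColor(cv2.imread(f'pics/{f}.png'),cv2.COLOR_BGR2HSV),lo,hi)[180:300,260:410]
    n,_,s,c=cv2.connectedComponentsWithStats(m); i=1+s[1:,4].argmax(); print(nm,f,c[i]+[260,180],s[i,4])
E
```

```text
14.775 case mm [-251.7255 -221.92    227.3474] zhead -62.96011485380861 tilt [ 0.0002 -0.0004 -1.    ] F case 0.48037726968229766 0.3892747220125549 0.024491345803980803 w 3.99016578791185e-05 q [-0.6498 -0.2531  2.0154 -0.0002  1.3789  0.4491]
lid edge exp 0.09 [('side', array([411.4, 281.5])), ('top', array([324.3, 321.5]))] back [288.8 246.4]
lid edge exp -0.09 [('side', array([422.2, 202.8])), ('top', array([408.4, 280.8]))] back [371.8 206.9]Traceback (most recent call last):
  File "<stdin>", line 10, in <module>
ValueError: attempt to get argmax of an empty sequence
```

View pics/z9.png

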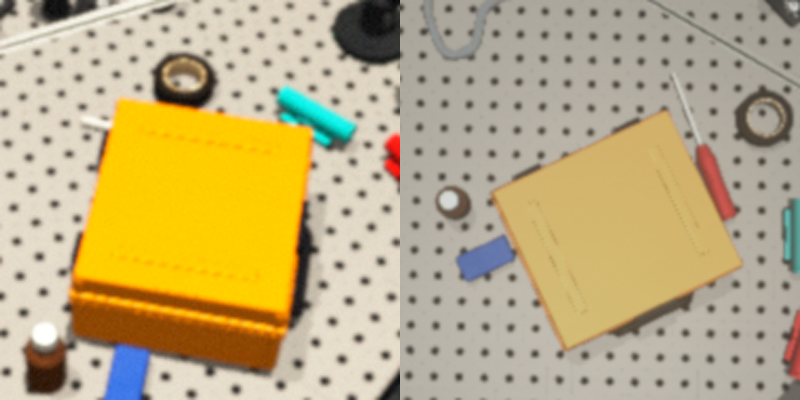

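The lid is shut. In the top view its front corners are at (324.3,320.8) and (407.5,280.9). The expected positions for a closed, unmoved case are (324.3,321.5) and (408.4,280.8). The neighbours look unmoved and the arm is clear, so I'm handing in.

```bash
python3 - <<'E'
from station import r
print(r.finish_job())
E
```

```text
the job is handed in; nothing more can be done
None
```

I packed up the case: the tool panel is folded flat and the lid is shut over it. I pushed only with the shut fingertips and handed the job in at about 15 s. The hand-in gives no verdict.

- **Panel:** It stopped at a fingertip height of 53.9 mm, against 54 mm for fully flat. I pressed with about 11 N to be sure. The picture then showed it flat with the lid still open.
- **Lid:** I swung it shut at an estimated 0.8 rad/s or slower. It stopped at 89.9 mm, against 90 mm for shut, and did not move further under about 15 N.
- **Case position:** After I backed off, the lid's front corners were within about 1 pixel (roughly 2 mm) of where a closed, unmoved case should show them.
- **Surroundings:** By eye, the bottle, blue box, tape and driver had not moved. A scripted colour check on the box and driver failed with an error, and I did not repeat it.
- **Not checked directly:** I could not see the laser tube or sensor head once the panel covered them.

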